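# Draw the blue bolt bin out of the rack with the hook

## Task

Pick up the red-handled hook tool, hook it behind the blue bin's pull handle without your hand touching the bin, and draw the bin forward along its lane until its face is flat against the black stop; hold it pressed there with the hook for about a second with a light 5 to 8 newtons on the stop, never yanking or ramming it. Then unhook without shifting the bin and lay the tool gently back on its mat, leaving everything else alone.

Things in the scene. Friction and masses are not known exactly. Their poses are not given: they have to be found in the camera images.
- hook: Hook tool, 250 g, lying flat on the mat. Red handle block along its x, 110 x 24 x 30 mm tall, flat upright sides, spanning x -70 to +40 mm. From its front an 8 mm steel rod (axis 15 mm above the underside) runs on along +x, then turns square to +y as a level prong (axis at x = 170 mm, ending at y = 32 mm). Origin: underside of the handle at the grip point, near the centre of mass.
- hook_tip (a point): Centre of the hook prong's rounded tip (4 mm radius), at (170, 28, 15) mm in the hook's frame.
- bin_blue: Blue open bin with bolts, 100 (x) x 90 (y) x 72 mm tall, 0.3 to 0.65 kg, loose in one of the rack's lanes. Origin: centre of its underside; z up, -x points out of the rack; front face at x = -50 mm with an upright yellow D handle of 8 mm round bar. It takes about 1.5 to 4 N to slide.
- bin_blue_pull (a point): Mean place of the middle of the handle's upright bar, (-84, 0, 48) mm in the bin's frame, fixed to the bin. The handle pulls out stiffly: the bar's axis really stands anywhere 26 to 42 mm before the face and that is not measured; light pulls do not shift it. Its legs meet the face at heights 30 and 66 mm, so the prong passes behind the bar only sideways, at about 48 mm height.
- bin_orange: A like bin in orange in the other lane, to be left alone. Same sizes and frame as the blue one.
- rack: Fixed two-lane rack. Origin on the bench midway between the lanes, below the stop's bin-side face; x runs into the rack, z up. Floor 8 mm thick. Lane centres y = +56 and -56 mm; 15 mm high guides leave 6 mm either side of a bin. Roof of thin green bars 150 mm up over x 65 to 285 mm, posts at y = +-142 mm. A bin that is home has its origin at x = 50 mm.
- stop: Black stop strip across the front of both lanes, fixed to the rack, 12 mm thick, top 26 mm above the bench, bin-side face at x = 0 of the rack. Frame as the rack's. Firm: once the bin meets it the pull rises by about 2 N or more per millimetre of hand travel.
- mat: The hook tool's black rubber mat, fixed on the bench, 300 (x) x 140 (y) x 3 mm. Origin: centre of its underside, z up.
- jar: Bystander, leave alone: closed amber glass jar, 64 mm across, 85 mm tall. Origin: centre of its underside.
- oil: Bystander, leave alone: white oil bottle with red cap, 52 mm across, 150 mm tall. Origin: centre of its underside.
- driver: Bystander, leave alone: screwdriver with yellow handle, lying. Origin: centre of its underside.
- wrench: Bystander, leave alone: steel wrench, lying. Origin: centre of its underside.
- tape: Bystander, leave alone: green roll, a ring 90 mm across, 24 mm tall. Origin: centre of its underside.
- can: Bystander, leave alone: green closed can, 68 mm across, 100 mm tall. Origin: centre of its underside.

How it is judged:
On the way, in this order (a step that is already met when the one before it is completed fails the run):
1. the hook tool is picked up in the gripper (z of hook in the frame of mat above 0.02 m and contact force between the fingers and hook above 1 N), for 0.2 s.
2. the prong is behind the blue bin's handle bar while the bin is still in the rack (x of hook_tip in the frame of bin_blue between -0.089 and -0.05 m and y of hook_tip in the frame of bin_blue between 0.004 and 0.04 m and z of hook_tip in the frame of bin_blue between 0.032 and 0.064 m and x of bin_blue in the frame of rack above 0.08 m), for 0.2 s.
3. the blue bin is home and the held hook keeps it pressed on the stop, 3 to 12 N, for half a second (x of bin_blue in the frame of rack between 0.046 and 0.0525 m and angle between the x axis of bin_blue and the x axis of rack, either way round below 0.06 rad and angle between bin_blue's own z axis and vertical below 0.05 rad and z of bin_blue in the frame of rack between 0.005 and 0.011 m and contact force between bin_blue and stop between 3 and 12 N and contact force between hook and bin_blue above 1.5 N and contact force between the fingers and hook above 1 N), for 0.5 s.
At the end, for the whole second after the job is handed in: The blue bin stands upright on the rack floor with its face on the stop (no gap over 2.5 mm), square to the lane within 0.06 rad and at rest; the hook tool lies flat on its handle and at rest, its origin over the mat (within its 300 x 140 mm) (x of bin_blue in the frame of rack between 0.046 and 0.0525 m and angle between the x axis of bin_blue and the x axis of rack, either way round below 0.06 rad and angle between bin_blue's own z axis and vertical below 0.05 rad and z of bin_blue in the frame of rack between 0.005 and 0.011 m and x of hook in the frame of mat between -0.15 and 0.15 m and y of hook in the frame of mat between -0.07 and 0.07 m and z of hook in the frame of mat between -0.002 and 0.008 m and angle between hook's own z axis and vertical below 0.1 rad and linear speed of each of hook, bin_blue below 0.02 m/s); the robot touches nothing.
It fails at once if the hand or arm touches the blue bin (contact force between any of the fingers, the arm and bin_blue above 0.5 N).
It fails at once if the blue bin is rammed on the stop (over 18 N) (contact force between bin_blue and stop above 18 N).
It fails at once if the hook yanks the blue bin (over 28 N) (contact force between hook and bin_blue above 28 N).
It fails at once if the hook tool is dropped or slammed on the mat (over 40 N) (contact force between hook and mat above 40 N).
It fails at once if the orange bin or a bystander is moved more than 20 mm (distance of any of bin_orange, jar, oil, driver, wrench, tape, can from where it was at the start of the episode above 0.02 m).
It also fails if it takes over 72 s, if anything falls off the work surface, if the arm or the gripper's body presses on something with over 40 N, if the wrist force passes 120 N, or if a joint passes its speed limit or range.

## Robot

A 6-joint arm with a two-finger parallel gripper is mounted at the origin on the work surface. World frame = base frame: x ahead of the robot, y to its left, z up, the work surface at z = 0. Lengths are in m, angles in rad, forces in N, time in s.
With the tool pointing down it reaches from about 0.375 to 0.975 m from the base axis. Payload 3.8 kg.
Tool frame: the origin (TCP) lies at the very end of the fingers, on their centre line; the grasp point (between the pads) lies 19 mm behind it; z points along the fingers, y is the line along which they close (so a half turn about z gives the same grasp; the last joint's range is limited). The gripper opens to 88 mm and grips with 3 to 60 N. Pads are 18 mm wide; open, the fingers measure 123 mm over their backs; the gripper's body (75 mm by 187 mm) begins 45 mm behind the grasp point.
Start: joints at [-1.294, 0.264, 1.604, -0, 1.274, -0.037], TCP at [0.208, -0.642, 0.212] pointing down, gripper open.
Joint ranges: [-2.63, 2.63], [-0.94, 2.18], [0.31, 2.57], [-1.31, 4.45], [0, 2.66], [-2.55, 2.55]. Speed limits (rad/s): [2.57, 2.57, 3.14, 3.14, 3.14, 3.14].

## Interface

Orientations are given as a rotation vector (axis times angle).
In Python, from workcell import r, vision, read_state gives the robot as it stands (r), with the cameras (vision) and the readings as plain functions.
- The arm moves only by the shell command python3 shift.py FILE, which reads ROWS from the file FILE. ROWS is one flat JSON list of numbers that holds 1 to 8 rows one after another, with no inner brackets; each row has 7 numbers: dx, dy, dz in shares of the most that a row can go, 1 being 62.5 mm, then a rotation vector rx, ry, rz in rad, then the finger opening in m; each row shifts and turns the commanded pose from where the row before left it, along the tool's axes as they then stand; what a row does not reach is not made up. A row lasts 1/8 s, in which the tool goes at most 0.0625 m and 0.188 rad, less where a joint would pass 70% of its speed; a pose out of reach is approached as far as the arm can. The fingers move at their own pace and stop on an object; the grip force is fixed at half the most. Time passes only in rows, so rows that do not move let the fingers close. It prints the time, the measured TCP pose, the force, the opening and the grip force at its end. Input that does not fit is refused with a message, and nothing moves.
- read_state(): the state, without advancing time (a new reading comes with each control period).
- vision.snapshot(name): name is "scene" or "top" or "wrist"; returns (picture, depth): 384x512x3 uint8, red, green, blue; 384x512 float32, m along the optical axis (not along the pixel's ray), 0 where there is no reading.
- vision.camera_params(name): a dict with "fovy" (degrees; the focal length in pixels is half the picture's height over the tangent of half this angle, whatever the lens; pixels are square), "cx", "cy" (the principal point, pixels), "xyz" and "rotation" of the camera in the world. Camera axes: x right, y up, looking along -z (the intrinsics and any distortion apply to the point x, -y, -z); pixel columns grow to the right and rows downward; lengths in m; the calibration is good to about 2 mm. A picture is of the moment at which its call begins: read the wrist's pose just before it. camera_params takes no time and is no camera call; for the wrist camera it gives the pose at the moment of the call.
- r.sign_off(): hands the job in; it is judged then, once.
The state is a dict: "t": time; "qpos": joint angles; "dq": joint speeds; "effort": joint torques, N m; "position": TCP position; "eef_rot": TCP orientation; "ft_force": force on the tool from outside, world axes, zero at the start; "moment": the same for the moment, N m; "grip_width": finger opening in m; "grasp_force": force on a finger pad.
Only numpy, scipy, OpenCV 4.12 (cv2) and the standard library are available. Lean on these libraries where they do the work, as an engineer would, in place of code of your own. Each camera call takes 0.05 s, during which the arm holds its last target. There are 200 camera calls.

## Working session

There is one attempt and no reset: what is moved stays moved. The work goes in short steps, Python scripts to look and compute and a shell command to move; the robot and the scene stay as the last step left them, time stands still between calls to the robot, and variables do not carry over. Pictures are saved under pics/ and viewed, at most 10 in all, crops included, and the job is handed in when it is done.

```bash
ls; mkdir -p pics
cat > h.py <<'E'
import numpy as np, cv2, pickle
from workcell import r, vision, read_state
def snap(n,tag):
    p=vision.camera_params(n); im,d=vision.snapshot(n)
    cv2.imwrite(f'pics/{tag}.png',im[:,:,::-1]); pickle.dump((p,im,d),open(f'pics/{tag}.pkl','wb'))
    return p,im,d
def load(tag): return pickle.load(open(f'pics/{tag}.pkl','rb'))
E
python3 - <<'E'
from h import *
for n in ('scene','top'):
    p,im,d=snap(n,n+'0'); print(n,p)
a=cv2.imread('pics/scene0.png');b=cv2.imread('pics/top0.png')
print(read_state())
E
```

```text
pics
shift.py
workcell.py
scene {'fovy': 57.948228791450866, 'cx': 255.56256029247382, 'cy': 189.48181132047338, 'xyz': array([ 1.33093815, -0.27944659,  1.16731483]), 'rotation': array([0.57627539, 0.3925529 , 1.20223414])}
top {'fovy': 46.30352519374988, 'cx': 260.0289838909408, 'cy': 189.16937463781346, 'xyz': array([0.44492536, 0.01852166, 1.70321591]), 'rotation': array([ 0.0498174 , -0.04379687, -1.58066868])}
{'t': 0.1, 'qpos': array([-1.29390644e+00,  2.64672424e-01,  1.60521690e+00,  1.08013552e-05,
        1.27368843e+00, -3.68977424e-02]), 'dq': array([-0.00098878, -0.00123069, -0.0025398 , -0.00048294,  0.0007802 ,
       -0.0013727 ]), 'effort': array([-4.72202919e-04, -5.03619647e+01, -3.58070397e+01,  7.31326011e-02,
        2.32747151e-02, -5.28114265e-05]), 'position': array([ 0.20816429, -0.6413819 ,  0.21032727]), 'eef_rot': array([-3.10105862e+00, -4.90563724e-01,  3.56947105e-04]), 'ft_force': array([ 0.22962271, -0.2575766 ,  0.13748702]), 'moment': array([0.01907208, 0.02001751, 0.01685231]), 'grasp_force': 0.0, 'grip_width': 0.0880836752631064}
```

View pics/scene0.png

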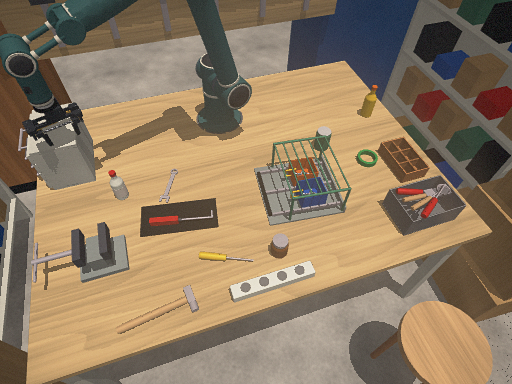

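View pics/top0.png

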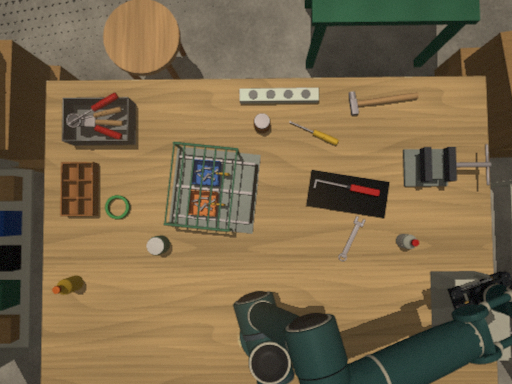

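The scene picture shows the hook on its mat at (180,217), and the rack at (300,190) with the blue bin at (310,190). In the top picture the handle is at (365,190), the prong at (315,185), the blue bin at (207,173) with its yellow handle near (225,174), and the rack opens to the right (world -y).

```bash
cat >> h.py <<'E'
from scipy.spatial.transform import Rotation as R
def K(p): 
    f=192/np.tan(np.radians(p['fovy'])/2); return f
def ray(p,u,v):
    f=K(p); c=np.stack([(u-p['cx'])/f,-(v-p['cy'])/f,-np.ones_like(u*1.)],-1)
    return R.from_rotvec(p['rotation']).apply(c)
def pt(p,u,v,d): return p['xyz']+ray(p,np.asarray(u,float),np.asarray(v,float))*np.asarray(d)[...,None]
def cloud(p,d):
    v,u=np.mgrid[:384,:512]; q=pt(p,u.ravel(),v.ravel(),d.ravel()).reshape(384,512,3); q[d==0]=np.nan; return q
def proj(p,X):
    c=R.from_rotvec(p['rotation']).inv().apply(np.asarray(X)-p['xyz']); f=K(p)
    return np.stack([p['cx']+f*c[...,0]/-c[...,2],p['cy']-f*c[...,1]/-c[...,2]],-1)
def tri(obs):
    A=np.zeros((3,3));b=np.zeros(3)
    for p,u,v in obs:
        w=ray(p,np.float64(u),np.float64(v));w/=np.linalg.norm(w);M=np.eye(3)-np.outer(w,w);A+=M;b+=M@p['xyz']
    return np.linalg.solve(A,b)
E
python3 - <<'E'
from h import *
p,im,d=load('top0'); q=cloud(p,d); np.set_printoptions(precision=4,suppress=True)
hsv=cv2.cvtColor(im,cv2.COLOR_RGB2HSV)
for n,(u0,v0,u1,v1),f in [('red',(300,165,395,220),lambda h:((h[...,0]<8)|(h[...,0]>172))&(h[...,1]>150)&(h[...,2]>90)),
  ('mat',(295,160,400,225),lambda h:h[...,2]<50),('blue',(165,140,260,240),lambda h:(abs(h[...,0]-112)<10)&(h[...,1]>120)),
  ('yel',(165,140,260,240),lambda h:(abs(h[...,0]-25)<5)&(h[...,1]>190)&(h[...,2]>120))]:
    m=np.zeros((384,512),bool); m[v0:v1,u0:u1]=f(hsv[v0:v1,u0:u1])
    mm=m.astype('uint8'); v,u=np.nonzero(m); print(n,m.sum(),cv2.minAreaRect(np.stack([u,v],1).astype('float32')),np.nanmean(q[m],0),np.nanpercentile(q[m][:,2],[5,50,95]))
c=cv2.resize(im[135:245,160:270],None,fx=5,fy=5,interpolation=3); e=cv2.resize(im[160:225,300:395],None,fx=5,fy=5,interpolation=3)
cv2.imwrite('pics/crop1.png',np.hstack([c,])[:,:,::-1])
print([ (uv,pt(p,*uv,d[uv[1],uv[0]])) for uv in [(100,300),(315,185),(365,190),(311,171),(389,183),(385,217),(306,207),(258,160),(252,232)]])
E
```

```text
red 198 ((364.58050537109375, 189.6243896484375), (29.613447189331055, 6.704931735992432), 12.094757080078125) [ 0.5388 -0.3654  0.0292] [0.0035 0.0309 0.0376]
mat 2428 ((347.4166259765625, 193.53384399414062), (78.2999496459961, 35.93893814086914), 8.880659103393555) [ 0.5231 -0.3047  0.0016] [-0.0052  0.0015  0.0085]
blue 0 ((0.0, 0.0), (0.0, 0.0), 0.0) [nan nan nan] nan
yel 0 ((0.0, 0.0), (0.0, 0.0), 0.0) [nan nan nan] nan
[((100, 300), array([ 0.1363,  0.6291, -0.0005])), ((315, 185), array([ 0.5588, -0.1821,  0.02  ])), ((365, 190), array([ 0.5374, -0.3668,  0.0307])), ((311, 171), array([ 0.613 , -0.1694,  0.0073])), ((389, 183), array([ 0.5641, -0.4629,  0.0094])), ((385, 217), array([ 0.436 , -0.4489, -0.0072])), ((306, 207), array([ 0.477 , -0.1496, -0.0061])), ((258, 160), array([0.6577, 0.0311, 0.0026])), ((252, 232), array([0.3851, 0.0562, 0.0129]))]<stdin>:8: RuntimeWarning: Mean of empty slice
  return np.nanmean(a, axis, out=out, keepdims=keepdims)
```

View pics/crop1.png

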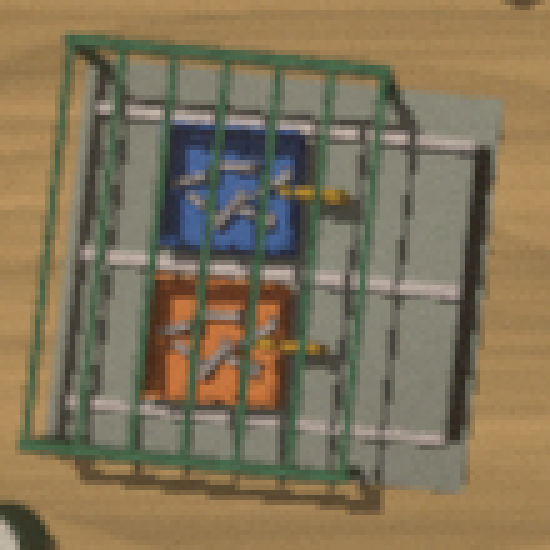

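Crop: the stop is at crop x≈455–485, and the blue bin's front is at crop (305,190) with its handle out to (350,195). Next I move the wrist over the hook.

The rows are not in the units I measure in: shifts go in shares of 62.5 mm. I convert before sending: -0.005 m is -0.08, 0.052 m is 0.832.

```bash
echo '[0.832,-0.408,-0.08,0,0,0,0.088,0.832,-0.408,-0.08,0,0,0,0.088,0.832,-0.408,-0.08,0,0,0,0.088,0.832,-0.408,-0.08,0,0,0,0.088,0.832,-0.408,-0.08,0,0,0,0.088,0.832,-0.408,-0.08,0,0,0,0.088,0.832,-0.408,-0.08,0,0,0,0.088,0.832,-0.408,-0.08,0,0,0,0.088]' > rows.txt && python3 shift.py rows.txt; echo '[0,0,0,0,0,-0.176,0.088,0,0,0,0,0,-0.176,0.088,0,0,0,0,0,-0.176,0.088,0,0,0,0,0,-0.176,0.088,0,0,0,0,0,-0.176,0.088,0,0,0,0,0,-0.176,0.088,0,0,0,0,0,0,0.088]' > rows.txt && python3 shift.py rows.txt
python3 - <<'E'
from h import *
p,im,d=snap('wrist','w1'); print(p,read_state()['eef_rot'],read_state()['position'])
E
```

```text
t: 1.1
position: [0.5419, -0.318, 0.2512]
eef_rot: [-3.103, -0.491, 0.001]
ft_force: [0.2, 0.4, 0.6]
grip_width: 0.0877
grasp_force: 0.0
t: 1.98
position: [0.5408, -0.3194, 0.2509]
eef_rot: [-2.434, -1.984, 0.001]
ft_force: [1.1, -0.0, -0.5]
grip_width: 0.0879
grasp_force: 0.0
{'fovy': 70.99742478805538, 'cx': 251.60727784972835, 'cy': 196.47408516196074, 'xyz': array([ 0.55631513, -0.25381518,  0.42404685]), 'rotation': array([-0.26742982,  0.02909724, -0.20251961])} [-2.43572489e+00 -1.98276145e+00  3.97581983e-04] [ 0.54081926 -0.3194167   0.25098395]
```

View pics/w1.png

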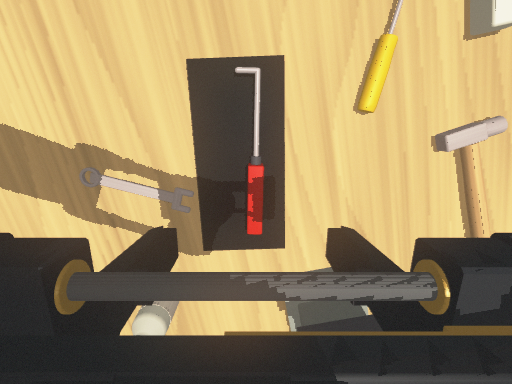

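Wrist view: prong corner at (259,71), tip at (237,70), handle from (256,164) to (254,234). I take a second wrist view from a shifted, lower place.

```bash
echo '[-0.48,0,0.32,0,0,0,0.088,-0.48,0,0.32,0,0,0,0.088,0,0,0,0,0,0,0.088,0,0,0,0,0,0,0.088]' > rows.txt && python3 shift.py rows.txt
python3 - <<'E'
from h import *
np.set_printoptions(precision=4,suppress=True)
snap('wrist','w2')
for t in ('w1','w2'):
    p,im,d=load(t); q=cloud(p,d); h=cv2.cvtColor(im,cv2.COLOR_RGB2HSV)
    m=((h[...,0]<8)|(h[...,0]>172))&(h[...,1]>130)&(h[...,2]>80); m[:,:200]=0;m[:,310:]=0;m[:100]=0;m[250:]=0
    v,u=np.nonzero(m); print(t,m.sum(),cv2.minAreaRect(np.stack([u,v],1).astype('float32')),u.min(),u.max(),v.min(),v.max(),np.nanmedian(q[m],0))
p,im,d=load('w2'); cv2.imwrite('pics/c2.png',cv2.resize(im[0:230,180:310],None,fx=2.6,fy=2.6,interpolation=3)[:,:,::-1])
print(read_state()['position'],read_state()['eef_rot'])
E
```

```text
t: 2.52
position: [0.5292, -0.378, 0.2117]
eef_rot: [-2.435, -1.985, -0.001]
ft_force: [0.6, 0.0, 0.1]
grip_width: 0.088
grasp_force: 0.0
w1 1127 ((254.7631072998047, 198.475830078125), (16.597639083862305, 71.38787078857422), 1.8778773546218872) 247 264 163 234 [ 0.5378 -0.364   0.0327]
w2 1530 ((255.5, 164.0), (82.0, 19.0), 90.0) 246 265 123 205 [ 0.5378 -0.3635  0.0327]
[ 0.5296 -0.378   0.2123] [2.4335 1.9858 0.001 ]
```

View pics/c2.png

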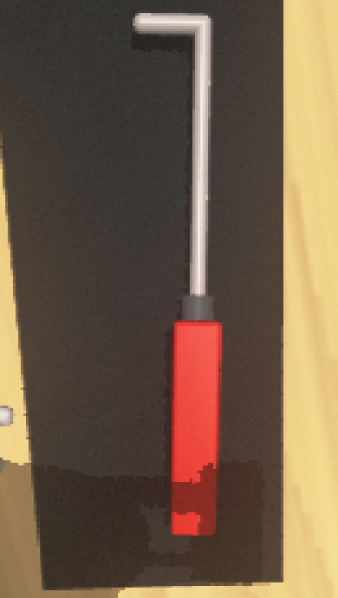

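Crop of w2 (scale 2.6, offset (180,0)): prong corner (203,23), tip (134,23), handle front (198,322), back (193,533).

Run:
```python
from h import *
np.set_printoptions(precision=4,suppress=True)
p1,_,d1=load('w1');p2,_,d2=load('w2')
P={}
for n,a,b,z in [('corner',(258.3,71),(258.1,8.8),.018),('tipend',(236,70.5),(231.5,8.8),.018),('front',(256,163.5),(256.2,123.8),.033),('back',(254,234.5),(254.2,205),.033)]:
    f=lambda p,u:p['xyz']+ray(p,*map(np.float64,u))*((z-p['xyz'][2])/ray(p,*map(np.float64,u))[2])
    P[n]=f(p2,b); print(n,'tri',tri([(p1,*a),(p2,*b)]),'plane',f(p1,a),f(p2,b))
x=P['front']-P['back'];L=np.linalg.norm(x[:2]);print('len',L,'yaw',np.arctan2(x[1],x[0]))
c=P['corner']-(P['front']+P['back'])/2;print('yaw2',np.arctan2(c[1],c[0]),np.linalg.norm(c[:2]),'expected 185')
y=np.arctan2(c[1],c[0]);ux=np.array([np.cos(y),np.sin(y)])
o=((P['front']+P['back'])/2)[:2]+.015*ux; print('origin',o)
s=read_state();M=R.from_rotvec(s['eef_rot']);print('toolx yaw',np.arctan2(*M.as_matrix()[[1,0],0]))
for z in (.06,.012): print(M.inv().apply(np.r_[o,z]-s['position']))
```

```text
corner tri [ 0.5778 -0.1895  0.026 ] plane [ 0.5786 -0.1883  0.018 ] [ 0.5782 -0.1867  0.018 ]
tipend tri [ 0.5479 -0.1821  0.0229] plane [ 0.5485 -0.1814  0.018 ] [ 0.5473 -0.1803  0.018 ]
front tri [ 0.55   -0.3153  0.0074] plane [ 0.5502 -0.3115  0.033 ] [ 0.5497 -0.3152  0.033 ]
back tri [ 0.5258 -0.4177  0.0395] plane [ 0.525  -0.4204  0.033 ] [ 0.5258 -0.4197  0.033 ]
len 0.10723534060073356 yaw 1.3459018655230832
yaw2 1.3505848987434277 0.18525020111585994 expected 185
origin [ 0.541  -0.3528]
toolx yaw 1.3689001371430392
[0.0269 0.006  0.1523]
[0.0269 0.006  0.2003]
```

```bash
echo '[0.216,0.048,0.48,0,0,0.021,0.088,0.216,0.048,0.48,0,0,0,0.088,0,0,0.64,0,0,0,0.088,0,0,0.64,0,0,0,0.088,0,0,0.48,0,0,0,0.088,0,0,0.32,0,0,0,0.088,0,0,0.136,0,0,0,0.088,0,0,0.08,0,0,0,0.088]' > rows.txt && python3 shift.py rows.txt; echo '[0,0,0,0,0,0,0.088,0,0,0,0,0,0,0.01,0,0,0,0,0,0,0.01,0,0,0,0,0,0,0.01,0,0,0,0,0,0,0.01,0,0,0,0,0,0,0.01,0,0,0,0,0,0,0.01]' > rows.txt && python3 shift.py rows.txt
```

```text
t: 3.58
position: [0.5415, -0.3536, 0.0087]
eef_rot: [2.453, 1.961, 0.001]
ft_force: [-0.2, 0.7, 0.1]
grip_width: 0.088
grasp_force: 0.0
t: 4.45
position: [0.5406, -0.3532, 0.0079]
eef_rot: [-2.454, -1.962, 0.0]
ft_force: [0.3, 0.0, -0.3]
grip_width: 0.03
grasp_force: 0.0
```

```bash
echo '[0,0,0,0,0,0,0.01,0,0,0,0,0,0,0.01,0,0,0,0,0,0,0.01,0,0,-0.096,0,0,0,0.01,0,0,-0.32,0,0,0,0.01,0,0,-0.48,0,0,0,0.01,0,0,-0.48,0,0,0,0.01,0,0,-0.48,0,0,0,0.01]' > rows.txt && python3 shift.py rows.txt
python3 - <<'E'
from h import *
np.set_printoptions(precision=4,suppress=True)
p,im,d=load('top0')
f=lambda u,v,z:p['xyz']+ray(p,np.float64(u),np.float64(v))*((z-p['xyz'][2])/ray(p,np.float64(u),np.float64(v))[2])
g=lambda x,y:(160+x/5,135+y/5)
print('stop ends',f(*g(483,148),.026),f(*g(456,440),.026),'guide front/back',f(*g(475,146),.023),f(*g(100,106),.023))
print('bluebin front top centre',f(*g(308,193),.08),'handle end',f(*g(350,196),.074))
print(read_state())
E
```

```text
t: 5.45
position: [0.5411, -0.3536, 0.1269]
eef_rot: [2.452, 1.961, 0.001]
ft_force: [-0.2, -0.9, -0.6]
grip_width: 0.0103
grasp_force: 0.0
stop ends [0.6374 0.0364 0.026 ] [0.419  0.0586 0.026 ] guide front/back [0.6393 0.0424 0.023 ] [0.6727 0.3247 0.023 ]
bluebin front top centre [0.5998 0.1632 0.08  ] handle end [0.5978 0.1331 0.074 ]
{'t': 5.45, 'qpos': array([-0.6173,  0.2718,  1.7552, -0.    ,  1.1127, -0.3953]), 'dq': array([-0.0009, -0.226 , -0.1915,  0.0019,  0.4163,  0.0004]), 'effort': array([  0.0204, -47.3856, -32.7395,   0.0583,  -0.3324,  -0.0008]), 'position': array([ 0.5411, -0.3536,  0.1269]), 'eef_rot': array([2.4523, 1.9605, 0.0009]), 'ft_force': array([-0.1518, -0.9028, -0.5852]), 'moment': array([ 0.0192, -0.0701,  0.0377]), 'grasp_force': 0.0, 'grip_width': 0.010308575997372005}
```

The fingers closed to 10 mm with no force: the grasp missed. I look.

```bash
echo '[0,0,-0.48,0,0,0,0.088,0,0,-0.48,0,0,0,0.088,0,0,-0.48,0,0,0,0.088,0,0,0,0,0,0,0.088,0,0,0,0,0,0,0.088,0,0,0,0,0,0,0.088]' > rows.txt && python3 shift.py rows.txt
python3 - <<'E'
from h import *
np.set_printoptions(precision=4,suppress=True)
p,im,d=snap('wrist','w3'); snap('top','top3');print(read_state()['position'],p['xyz'])
q=cloud(p,d); h=cv2.cvtColor(im,cv2.COLOR_RGB2HSV)
m=((h[...,0]<8)|(h[...,0]>172))&(h[...,1]>130)&(h[...,2]>80);print(m.sum(),np.nanmedian(q[m],0))
E
```

```text
t: 6.2
position: [0.5397, -0.3526, 0.2121]
eef_rot: [-2.452, -1.96, 0.001]
ft_force: [-0.1, -0.9, -0.8]
grip_width: 0.0682
grasp_force: 0.0
[ 0.5398 -0.3527  0.2122] [ 0.5568 -0.2875  0.3853]
1440 [ 0.5378 -0.3638  0.0328]
```

View pics/w3.png

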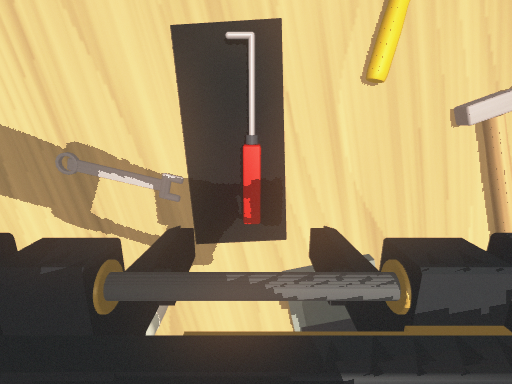

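Run:
```python
from h import *
np.set_printoptions(precision=4,suppress=True)
p,im,d=load('w3');s=read_state();q=cloud(p,d)
print('tcp px',proj(p,s['position']),'cam axes\n',R.from_rotvec(p['rotation']).as_matrix())
M=R.from_rotvec(s['eef_rot'])
for u,v in [(188,232),(188,245),(185,238),(315,232),(318,245),(150,260),(345,255),(250,285),(250,180)]:
    print((u,v),d[v,u],q[v,u],M.inv().apply(q[v,u]-s['position']))
```

```text
tcp px [249.4639 224.3365] cam axes
 [[ 0.9752  0.2124  0.0619]
 [-0.2212  0.9407  0.2573]
 [-0.0035 -0.2646  0.9644]]
(188, 232) 0.1510054 [ 0.5084 -0.3372  0.2451] [ 0.0082 -0.0342 -0.0328]
(188, 245) 0.144195 [ 0.5091 -0.3415  0.2533] [ 0.0042 -0.0326 -0.041 ]
(185, 238) 0.14211889 [ 0.509  -0.3369  0.2542] [ 0.0087 -0.0336 -0.0419]
(315, 232) 0.15138437 [ 0.5779 -0.3531  0.2445] [ 0.008   0.0372 -0.0324]
(318, 245) 0.13662493 [ 0.5759 -0.3533  0.26  ] [ 0.0074  0.0352 -0.0479]
(150, 260) 0.117183775 [ 0.5005 -0.3339  0.2798] [ 0.0098 -0.0427 -0.0675]
(345, 255) 0.12188452 [ 0.5848 -0.3531  0.2747] [ 0.0096  0.0438 -0.0626]
(250, 285) 0.07435186 [ 0.5465 -0.3295  0.3201] [ 0.0242  0.0011 -0.1079]
(250, 180) 0.35847515 [ 0.5372 -0.3586  0.0338] [-0.0066 -0.0008  0.1784]
```

Run:
```python
from h import *
np.set_printoptions(precision=4,suppress=True)
p,im,d=load('w3');s=read_state();q=cloud(p,d);M=R.from_rotvec(s['eef_rot'])
t=M.inv().apply(q.reshape(-1,3)-s['position']).reshape(384,512,3)
print('proj',proj(p,s['position']+M.apply([[0,.034,0],[0,-.034,0],[.009,.034,0],[.009,-.034,0],[.009,.034,-.03]])))
m=(t[...,2]<.05)&(t[...,2]>-.06); v,u=np.nonzero(m); i=np.argsort(-t[m][:,2])[:6]; print(u[i],v[i],t[m][i])
for a in (200,204,208,212,216,220,224,228,232,236):
  x=np.nonzero(d[a]<.25)[0]; x=x[(x>150)&(x<350)]; print(a,[(k,d[a,k].round(3),t[a,k].round(3)) for k in x[::max(1,len(x)//4)]][:4])
s=read_state(); print(s['grip_width'],s['grasp_force'],s['t'])
```

```text
proj [[299.0061 224.3012]
 [199.9418 224.3717]
 [299.6131 211.8573]
 [199.2501 211.9339]
 [308.6181 228.7412]]
[317 315 193 314 310 310] [228 228 231 228 230 228] [[ 0.0078  0.0398 -0.0259]
 [ 0.008   0.0385 -0.0264]
 [ 0.0062 -0.0328 -0.0264]
 [ 0.008   0.0379 -0.0265]
 [ 0.0068  0.0356 -0.0265]
 [ 0.008   0.0356 -0.0265]]
200 []
204 [(np.int64(215), np.float32(0.0), array([nan, nan, nan]))]
208 []
212 []
216 [(np.int64(172), np.float32(0.0), array([nan, nan, nan]))]
220 []
224 [(np.int64(197), np.float32(0.0), array([nan, nan, nan])), (np.int64(343), np.float32(0.0), array([nan, nan, nan]))]
228 [(np.int64(154), np.float32(0.0), array([nan, nan, nan])), (np.int64(181), np.float32(0.157), array([ 0.008, -0.04 , -0.027])), (np.int64(193), np.float32(0.156), array([ 0.008, -0.033, -0.027])), (np.int64(321), np.float32(0.156), array([ 0.008,  0.042, -0.027]))]
232 [(np.int64(165), np.float32(0.147), array([ 0.01 , -0.046, -0.037])), (np.int64(179), np.float32(0.151), array([ 0.008, -0.039, -0.033])), (np.int64(193), np.float32(0.156), array([ 0.006, -0.032, -0.029])), (np.int64(323), np.float32(0.151), array([ 0.008,  0.042, -0.033]))]
236 [(np.int64(161), np.float32(0.143), array([ 0.009, -0.047, -0.041])), (np.int64(177), np.float32(0.145), array([ 0.008, -0.039, -0.039])), (np.int64(193), np.float32(0.156), array([ 0.004, -0.032, -0.029])), (np.int64(325), np.float32(0.146), array([ 0.008,  0.041, -0.038]))]
0.07565011065983909 0.0 6.3
```

The visible finger ends lie about 27 mm short of the reported TCP, by both depth and projection. That fits the miss, since the tips were at about 35 mm, above the 33 mm handle top. I go about 23 mm lower, watching the force.

Converted, 0.027 m is 0.432, 0.045 m is 0.72.

```bash
echo '[0,0,0.72,0,0,0,0.088,0,0,0.72,0,0,0,0.088,0,0,0.72,0,0,0,0.088,0,0,0.64,0,0,0,0.088,0,0,0.432,0,0,0,0.088,0,0,0.16,0,0,0,0.088,0,0,0,0,0,0,0.088]' > rows.txt && python3 shift.py rows.txt; echo '[0,0,0.08,0,0,0,0.088,0,0,0.08,0,0,0,0.088,0,0,0,0,0,0,0.088]' > rows.txt && python3 shift.py rows.txt
```

```text
t: 7.18
position: [0.5401, -0.3529, 0.0012]
eef_rot: [-2.452, -1.961, 0.001]
ft_force: [0.6, 0.1, 0.1]
grip_width: 0.0882
grasp_force: 0.0
t: 7.55
position: [0.5407, -0.3533, -0.0078]
eef_rot: [2.454, 1.961, 0.0]
ft_force: [-0.4, -0.0, 0.2]
grip_width: 0.0878
grasp_force: 0.0
```

Converted, 0.005 m is 0.08, 0.004 m is 0.064.

```bash
echo '[0,0,0.08,0,0,0,0.088,0,0,0.064,0,0,0,0.088,0,0,0,0,0,0,0.088]' > rows.txt && python3 shift.py rows.txt; echo '[0,0,0,0,0,0,0.01,0,0,0,0,0,0,0.01,0,0,0,0,0,0,0.01,0,0,0,0,0,0,0.01,0,0,0,0,0,0,0.01,0,0,0,0,0,0,0.01,0,0,0,0,0,0,0.01,0,0,0,0,0,0,0.01]' > rows.txt && python3 shift.py rows.txt
```

```text
t: 7.92
position: [0.5402, -0.3529, -0.0176]
eef_rot: [-2.453, -1.961, 0.0]
ft_force: [-0.6, -0.3, -0.2]
grip_width: 0.088
grasp_force: 0.0
t: 8.93
position: [0.5405, -0.3532, -0.017]
eef_rot: [-2.454, -1.961, 0.0]
ft_force: [-0.8, -0.2, 0.6]
grip_width: 0.0237
grasp_force: 30.0
```

```bash
echo '[0,0,0,0,0,0,0.01,0,0,0,0,0,0,0.01,0,0,0,0,0,0,0.01]' > rows.txt && python3 shift.py rows.txt
```

```text
t: 9.3
position: [0.5404, -0.3531, -0.017]
eef_rot: [-2.453, -1.961, 0.0]
ft_force: [-1.1, 0.7, 1.3]
grip_width: 0.0241
grasp_force: 30.0
```

Converted, -0.03 m is -0.48, -0.035 m is -0.56.

```bash
echo '[0,0,-0.08,0,0,0,0.01,0,0,-0.24,0,0,0,0.01,0,0,-0.48,0,0,0,0.01,0,0,-0.56,0,0,0,0.01,0,0,-0.56,0,0,0,0.01,0,0,-0.56,0,0,0,0.01,0,0,-0.56,0,0,0,0.01,0,0,-0.432,0,0,0,0.01]' > rows.txt && python3 shift.py rows.txt; echo '[0.48,-0.096,0,0,0,0,0.01,0.8,-0.16,0,0,0,-0.03,0.01,0.88,-0.176,0,0,0,-0.04,0.01,0.88,-0.176,0,0,0,-0.044,0.01,0.88,-0.208,0,0,0,0,0.01,0.88,-0.208,0,0,0,0,0.01,0.64,-0.096,0,0,0,0,0.01,0.16,0,0,0,0,0,0.01]' > rows.txt && python3 shift.py rows.txt
python3 - <<'E'
from h import *
snap('wrist','w4');s=read_state();print(s['position'],s['ft_force'])
E
```

```text
t: 10.3
position: [0.5412, -0.3535, 0.2031]
eef_rot: [2.452, 1.96, 0.001]
ft_force: [0.4, 0.3, -2.3]
grip_width: 0.0236
grasp_force: 30.0
t: 11.3
position: [0.525, 0.0052, 0.2011]
eef_rot: [2.334, 2.102, 0.002]
ft_force: [-0.3, -0.0, -2.0]
grip_width: 0.0237
grasp_force: 30.0
[0.52537637 0.00508925 0.20098286] [ 0.37997677  0.88000316 -2.86012413]
```

View pics/w4.png

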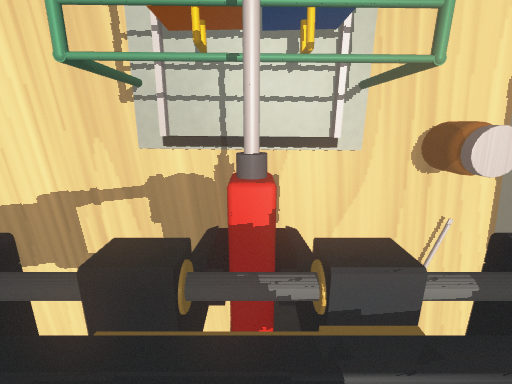

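The wrist view shows the hook held, the stop at rows 137–147 from column 163 to 338, and the blue bin's handle at (308,10–50). I take a second view further forward.

```bash
echo '[0.48,0,0,0,0,0,0.01,0.48,0,0,0,0,0,0.01,0,0,0,0,0,0,0.01,0,0,0,0,0,0,0.01]' > rows.txt && python3 shift.py rows.txt
python3 - <<'E'
from h import *
p,im,d=snap('wrist','w5');print(read_state()['position'])
p4,im4,d4=load('w4')
a=cv2.resize(im[0:150,230:390],None,fx=4,fy=4,interpolation=3)
b=cv2.resize(im4[0:75,250:350],None,fx=4,fy=4,interpolation=3)
cv2.imwrite('pics/c5.png',a[:,:,::-1]);cv2.imwrite('pics/c4.png',b[:,:,::-1])
E
```

```text
t: 11.85
position: [0.5319, 0.0614, 0.2002]
eef_rot: [2.338, 2.097, -0.001]
ft_force: [-0.8, -0.4, -3.3]
grip_width: 0.0239
grasp_force: 30.0
[0.53177917 0.06128157 0.20012223]
```

View pics/c5.png

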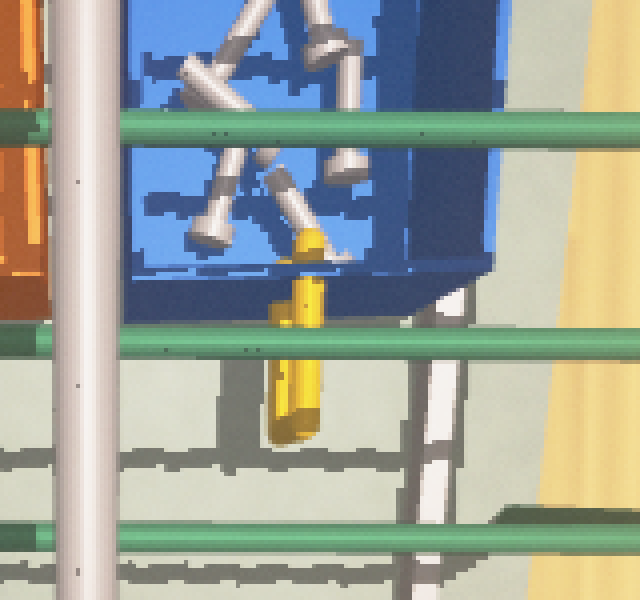

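Crop c5 (scale 4, offset (230,0)): the bin's front rim runs along row ≈268. The handle's upper leg runs from (310,240) to (305,420) and its outer end is at about (292,440).

```bash
cat > m.py <<'E'
from h import *
np.set_printoptions(precision=4,suppress=True)
f=lambda p,u,v,z:p['xyz']+ray(p,np.float64(u),np.float64(v))*((z-p['xyz'][2])/ray(p,np.float64(u),np.float64(v))[2])
p4,im4,d4=load('w4');p5,im5,d5=load('w5')
a,b=f(p4,163,136.5,.026),f(p4,338,137.5,.026); print('stop bin edge',a,b,'depthpts',pt(p4,[190,220,310],[141,141,141],d4[141,[190,220,310]])[:,:])
yaw=np.arctan2(*(a-b)[[1,0]])-np.pi/2; print('rack yaw',yaw)
g=[f(p5,230+c/4,rr/4,.023) for c,rr in [(447,340),(430,560)]]; print('guide yaw',np.arctan2(*(g[0]-g[1])[[1,0]]))
g=[f(p4,c,rr,.023) for c,rr in [(349,20),(338,130)]]; print('guide yaw4',np.arctan2(*(g[0]-g[1])[[1,0]]))
h=[f(p5,230+c/4,268/4,.08) for c in (130,490)]; print('bin front rim',h,np.arctan2(*(h[0]-h[1])[[1,0]])-np.pi/2)
for p,im,d in ((p4,im4,d4),(p5,im5,d5)):
    hs=cv2.cvtColor(im,cv2.COLOR_RGB2HSV);q=cloud(p,d)
    m=(abs(hs[...,0].astype(int)-26)<5)&(hs[...,1]>200)&(hs[...,2]>90);m[:,:270]=0;m[:,340:]=0;m[120:]=0
    Q=q[m];Q=Q[np.isfinite(Q[:,0])]; ux=np.array([np.cos(yaw),np.sin(yaw)]);uy=np.array([-ux[1],ux[0]])
    o=(a+b)[:2]/2; X=np.c_[(Q[:,:2]-o)@ux,(Q[:,:2]-o)@uy,Q[:,2]]
    print(len(X),'handle rackframe pct x',np.percentile(X[:,0],[0,2,10,50,90]),'z',np.percentile(X[:,2],[2,50,98]),'y',np.percentile(X[:,1],[2,50,98]))
    lo=X[(X[:,2]<.066)&(X[:,2]>.045)]; print('low', len(lo), lo.mean(0) if len(lo) else '')
    print('rim rack', [(np.dot(k[:2]-o,ux),np.dot(k[:2]-o,uy)) for k in h])
E
python3 m.py
```

```text
stop bin edge [0.4206 0.0666 0.026 ] [0.6405 0.042  0.026 ] depthpts [[0.4539 0.0576 0.0276]
 [0.4914 0.0535 0.0258]
 [0.6047 0.0416 0.0281]]
rack yaw 1.4592981187038756
guide yaw 1.4674341791972458
guide yaw4 1.4470577585975413
bin front rim [array([0.5573, 0.1796, 0.08  ]), array([0.6466, 0.1698, 0.08  ])] 1.4611132071879327
92 handle rackframe pct x [0.0992 0.1018 0.1051 0.1161 0.1224] z [0.0407 0.0774 0.0792] y [-0.0611 -0.0587 -0.0559]
low 0 
rim rack [(np.float64(0.12752585836622196), np.float64(-0.012677940404312985)), (np.float64(0.12768878615009488), np.float64(-0.10244083977787043))]Traceback (most recent call last):
  File "m.py", line 15, in <module>
    print(len(X),'handle rackframe pct x',np.percentile(X[:,0],[0,2,10,50,90]),'z',np.percentile(X[:,2],[2,50,98]),'y',np.percentile(X[:,1],[2,50,98]))
                                          ~~~~~~~~~~~~~^^^^^^^^^^^^^^^^^^^^^^^
    return _quantile_unchecked(
        a, q, axis, out, overwrite_input, method, keepdims, weights)
    return _ureduce(a,
                    func=_quantile_ureduce_func,
    ...<5 lines>...
                    overwrite_input=overwrite_input,
                    method=method)
    r = func(a, **kwargs)
    result = _quantile(arr,
                       quantiles=q,
    ...<2 lines>...
                       out=out,
                       weights=wgt)
    slices_having_nans = np.isnan(arr[-1, ...])
                                  ~~~^^^^^^^^^
IndexError: index -1 is out of bounds for axis 0 with size 0
```

```bash
python3 m.py 2>/dev/null | grep -c .
python3 - <<'E'
from h import *
np.set_printoptions(precision=4,suppress=True)
p,im,d=load('w5');p4,im4,d4=load('w4')
s=read_state();M=R.from_rotvec(s['eef_rot'])
yaw=1.461;ux=np.array([np.cos(yaw),np.sin(yaw)]);uy=np.array([-ux[1],ux[0]])
o=np.array([.5306,.0543])
f=lambda p,u,v,z:p['xyz']+ray(p,np.float64(u),np.float64(v))*((z-p['xyz'][2])/ray(p,np.float64(u),np.float64(v))[2])
for c,rr,z in [(305,408,.074),(293,440,.04),(293,440,.046)]:
    k=f(p,230+c/4,rr/4,z)[:2]-o; print('handle outer',k@ux,k@uy)
q=cloud(p,d)
for v in (5,20,60,100,130): 
    w=M.inv().apply(q[v,245:259]-s['position']); print('rod tool frame',v,w[np.argmin(w[:,2])], w[7])
T=lambda x,y,z:np.r_[o+x*ux+y*uy,z]
print('tool x yaw',np.arctan2(*M.as_matrix()[[1,0],0]),M.as_matrix()[:,2])
px=.1166
for n,x,y,z in [('high',px-.17-.13,-.1026,.12),('low',px-.17-.13,-.1026,.021),('in',px-.17,-.1026,.021),('hooked',px-.17,-.0706,.021)]:
    t=T(x,y,z);print(n,t,'delta tool',M.inv().apply(t-s['position']))
E
```

```text
10
handle outer 0.09490730507173825 -0.059420839465358394
handle outer 0.08829212131976899 -0.06287625733534541
handle outer 0.08804525880774984 -0.061782577113664694
rod tool frame 5 [ 0.1162  0.0006 -0.039 ] [ 0.1164  0.0019 -0.0386]
rod tool frame 20 [ 0.1107  0.0041 -0.0387] [ 0.1108  0.0019 -0.0382]
rod tool frame 60 [ 0.0945  0.0015 -0.0396] [ 0.0948  0.0019 -0.0381]
rod tool frame 100 [ 0.0774  0.0019 -0.0397] [ 0.0774  0.0019 -0.0397]
rod tool frame 130 [ 0.0638  0.0014 -0.0397] [ 0.0638  0.0019 -0.0384]
tool x yaw 1.4617917567822905 [ 0.     -0.0007 -1.    ]
high [ 0.6125 -0.1392  0.12  ] delta tool [-0.1905  0.102   0.0803]
low [ 0.6125 -0.1392  0.021 ] delta tool [-0.1904  0.102   0.1793]
in [ 0.6267 -0.01    0.021 ] delta tool [-0.0604  0.1021  0.1792]
hooked [ 0.5949 -0.0065  0.021 ] delta tool [-0.0604  0.0701  0.1792]
```

Converted, 0.026 m is 0.416, -0.05 m is -0.8.

```bash
echo '[-0.48,0.256,0,0,0,0,0.01,-0.8,0.416,0,0,0,0,0.01,-0.8,0.416,0,0,0,0,0.01,-0.8,0.416,0,0,0,0,0.01,-0.224,0.128,0.32,0,0,0,0.01,0,0,0.8,0,0,0,0.01,0,0,0.8,0,0,0,0.01,0,0,0.64,0,0,0,0.01]' > rows.txt && python3 shift.py rows.txt; echo '[0,0,0.312,0,0,0,0.01,0,0,0,0,0,0,0.01,0.32,0,0,0,0,0,0.01,0.48,0,0,0,0,0,0.01,0.48,0,0,0,0,0,0.01,0.32,0,0,0,0,0,0.01,0,0,0,0,0,0,0.01]' > rows.txt && python3 shift.py rows.txt
cat > st.py <<'E'
from h import *
np.set_printoptions(precision=4,suppress=True)
yaw=1.461;ux=np.array([np.cos(yaw),np.sin(yaw)]);uy=np.array([-ux[1],ux[0]]);o=np.array([.5306,.0543])
s=read_state();k=s['position'][:2]-o;M=R.from_rotvec(s['eef_rot'])
print('hook in rack',k@ux,k@uy,s['position'][2],'prong x',k@ux+.17,'tip y',k@uy+.028,'prong z',s['position'][2]+.035,'yaw',np.arctan2(*M.as_matrix()[[1,0],0]),'ft rack',s['ft_force'][:2]@ux,s['ft_force'][:2]@uy,s['ft_force'][2],s['t'])
E
python3 st.py
```

```text
t: 12.9
position: [0.6099, -0.1412, 0.0368]
eef_rot: [-2.337, -2.095, 0.003]
ft_force: [-0.3, 0.2, -2.4]
grip_width: 0.0236
grasp_force: 30.0
t: 13.78
position: [0.6242, -0.04, 0.0221]
eef_rot: [2.334, 2.1, 0.003]
ft_force: [-1.0, -0.3, -1.9]
grip_width: 0.0237
grasp_force: 30.0
hook in rack -0.08352327616755711 -0.10335694351901807 0.022053453394465607 prong x 0.0864767238324429 tip y -0.07535694351901807 prong z 0.05705345339446561 yaw 1.465570988323977 ft rack -0.41381443795458533 0.9574576907129486 -1.9171614149946898 13.775
```

The rows are not in the units I measure in: shifts go in shares of 62.5 mm. I convert before sending: 0.0135 m is 0.216, 0.013 m is 0.208.

```bash
echo '[0.216,0,0.016,0,0,0,0.01,0.208,0,0,0,0,0,0.01,0,0,0,0,0,0,0.01,0,-0.16,0,0,0,0,0.01,0,-0.16,0,0,0,0,0.01,0,-0.176,0,0,0,0,0.01,0,0,0,0,0,0,0.01,0,0,0,0,0,0,0.01]' > rows.txt && python3 shift.py rows.txt; python3 st.py
python3 - <<'E'
from h import *
p,im,d=snap('wrist','w6'); snap('top','t6')
p2,i2,_=load('t6')
a=cv2.resize(i2[150:215,190:280],None,fx=4.5,fy=4.5,interpolation=3);b=im[:260,120:420]
b=cv2.resize(b,(a.shape[0]*300//260,a.shape[0]))
cv2.imwrite('pics/c6.png',np.hstack([a,b])[:,:,::-1])
E
```

```text
t: 14.78
position: [0.5952, -0.0123, 0.0198]
eef_rot: [2.338, 2.098, 0.001]
ft_force: [0.0, 0.2, -1.5]
grip_width: 0.0237
grasp_force: 30.0
hook in rack -0.059085923370684544 -0.07151681029068493 0.01977218983787269 prong x 0.11091407662931546 tip y -0.04351681029068494 prong z 0.054772189837872694 yaw 1.4626552989038788 ft rack 0.1707575510857097 -0.015911054927312724 -1.5231456651779047 14.775
```

View pics/c6.png

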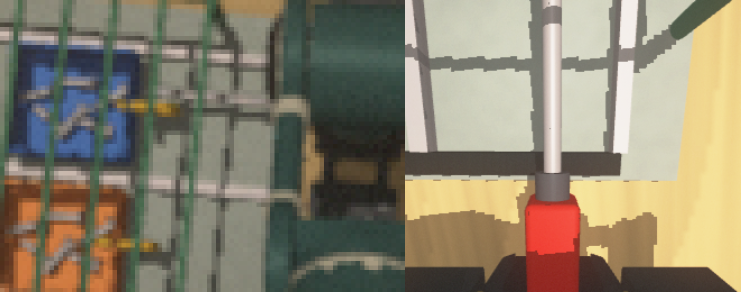

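The rod lies just beside the blue handle, at left-crop row 98 against the handle's 105, with no side force, so it is in place. I pull gently.

Converted, -0.003 m is -0.048.

```bash
echo '[-0.048,0,0,0,0,0,0.01,-0.048,0,0,0,0,0,0.01,-0.048,0,0,0,0,0,0.01,-0.048,0,0,0,0,0,0.01,-0.048,0,0,0,0,0,0.01,-0.048,0,0,0,0,0,0.01,-0.048,0,0,0,0,0,0.01]' > rows.txt && python3 shift.py rows.txt; python3 st.py;  echo '[-0.064,0,0,0,0,0,0.01,-0.08,0,0,0,0,0,0.01,-0.08,0,0,0,0,0,0.01,-0.08,0,0,0,0,0,0.01]' > rows.txt && python3 shift.py rows.txt; python3 st.py
```

```text
t: 15.75
position: [0.5927, -0.0329, 0.0195]
eef_rot: [-2.338, -2.098, -0.0]
ft_force: [0.7, 3.0, -3.0]
grip_width: 0.0237
grasp_force: 30.0
hook in rack -0.07991484455801556 -0.07130223564938717 0.019500836985381582 prong x 0.09008515544198445 tip y -0.04330223564938718 prong z 0.054500836985381586 yaw 1.4628050737504639 ft rack 3.0536919657708417 -0.37383163318883306 -2.9710020598376934 15.75
t: 16.25
position: [0.5906, -0.0523, 0.0195]
eef_rot: [-2.338, -2.098, 0.0]
ft_force: [0.0, 2.7, -3.1]
grip_width: 0.0236
grasp_force: 30.0
hook in rack -0.09939598034467538 -0.07134102519968408 0.019498514821766864 prong x 0.07060401965532463 tip y -0.04334102519968408 prong z 0.05449851482176687 yaw 1.462715768453941 ft rack 2.7270613730223485 0.29896196791249696 -3.104910727095836 16.25
```

Converted, -0.01 m is -0.16, -0.012 m is -0.192.

```bash
echo '[-0.128,0,0,0,0,0,0.01,-0.16,0,0,0,0,0,0.01,-0.192,0,0,0,0,0,0.01,-0.192,0,0,0,0,0,0.01,-0.192,0,0,0,0,0,0.01,-0.16,0,0,0,0,0,0.01,-0.128,0,0,0,0,0,0.01,-0.064,0,0,0,0,0,0.01]' > rows.txt && python3 shift.py rows.txt; echo '[-0.032,0,0,0,0,0,0.01,0,0,0,0,0,0,0.01]' > rows.txt && python3 shift.py rows.txt; python3 st.py
python3 - <<'E'
from h import *
p,im,d=snap('wrist','w7')
cv2.imwrite('pics/w7.png',cv2.resize(im[:210,130:430],None,fx=2.5,fy=2.5,interpolation=3)[:,:,::-1])
E
```

```text
t: 17.25
position: [0.5823, -0.128, 0.0195]
eef_rot: [-2.338, -2.098, 0.0]
ft_force: [-0.4, 2.2, -2.5]
grip_width: 0.0238
grasp_force: 30.0
t: 17.5
position: [0.5823, -0.1296, 0.0195]
eef_rot: [2.338, 2.098, -0.0]
ft_force: [-1.2, 0.9, -2.4]
grip_width: 0.0237
grasp_force: 30.0
hook in rack -0.1771727479959106 -0.07153644943831147 0.01951693813695913 prong x -0.007172747995910583 tip y -0.043536449438311475 prong z 0.05451693813695913 yaw 1.4630704330409332 ft rack 0.7673538471392941 1.2758590894156976 -2.393885416444804 17.5
```

View pics/w7.png

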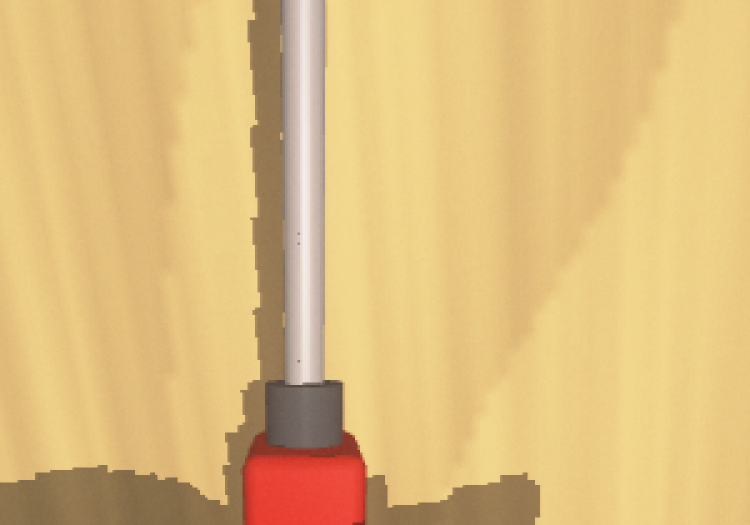

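The wrist view shows only the held tool, because the bin is out of its field. From here I measure numerically with the top camera.

```bash
cat > bx.py <<'E'
from h import *
import sys
np.set_printoptions(precision=4,suppress=True)
yaw=1.461;ux=np.array([np.cos(yaw),np.sin(yaw)]);uy=np.array([-ux[1],ux[0]]);o=np.array([.5306,.0543])
def meas(p,im,d):
    b=im.astype(int);m=(b[...,2]>b[...,0]*1.8)&(b[...,2]>b[...,1]*1.3)&(b[...,2]>50)
    q=cloud(p,d); X=np.c_[(q[m][:,:2]-o)@ux,(q[m][:,:2]-o)@uy,q[m][:,2]]
    X=X[np.isfinite(X[:,0])&(abs(X[:,1]+.056)<.06)&(X[:,0]>-.1)&(X[:,0]<.3)]
    T=X[(X[:,2]>.07)&(X[:,2]<.095)]
    print(len(X),len(T),'x',np.percentile(T[:,0],[1,3,50,97,99]),'y',np.percentile(T[:,1],[2,98]))
for t in ('top0','t6'): meas(*load(t))
meas(*snap('top',sys.argv[1]))
E
python3 bx.py t7
```

```text
191 20 x [0.1259 0.126  0.1675 0.2143 0.2154] y [-0.1009 -0.0127]
200 24 x [0.1251 0.1254 0.1635 0.2138 0.2173] y [-0.1003 -0.0123]
233 34 x [0.0209 0.021  0.046  0.1186 0.1187] y [-0.1013 -0.0143]
```

Converted, -0.004 m is -0.064, -0.003 m is -0.048.

```bash
echo '[-0.048,0,0,0,0,0,0.01,-0.064,0,0,0,0,0,0.01,-0.064,0,0,0,0,0,0.01,-0.048,0,0,0,0,0,0.01,-0.016,0,0,0,0,0,0.01]' > rows.txt && python3 shift.py rows.txt; python3 st.py; echo '[-0.016,0,0,0,0,0,0.01,-0.016,0,0,0,0,0,0.01,0,0,0,0,0,0,0.01]' > rows.txt && python3 shift.py rows.txt; python3 st.py;python3 bx.py t8|tail -1
```

```text
t: 18.23
position: [0.5806, -0.1447, 0.0195]
eef_rot: [-2.338, -2.098, -0.0]
ft_force: [-0.2, 2.6, -2.2]
grip_width: 0.0237
grasp_force: 30.0
hook in rack -0.19229289630855537 -0.07150301770467632 0.019501525592774085 prong x -0.022292896308555354 tip y -0.04350301770467632 prong z 0.05450152559277409 yaw 1.4624065863084241 ft rack 2.595543658013849 0.5142921035753076 -2.248585244559711 18.225
t: 18.6
position: [0.5805, -0.1465, 0.0195]
eef_rot: [2.338, 2.098, -0.0]
ft_force: [0.1, 1.9, -2.2]
grip_width: 0.0238
grasp_force: 30.0
hook in rack -0.19411280702627137 -0.07156330577280991 0.019526773182289493 prong x -0.02411280702627136 tip y -0.04356330577280991 prong z 0.0545267731822895 yaw 1.4627830231590222 ft rack 1.8857854997259098 0.12225603731010361 -2.2449884723296822 18.6
242 32 x [0.0049 0.0051 0.0389 0.1023 0.1023] y [-0.1019 -0.0138]
```

Converted, -0.001 m is -0.016.

```bash
echo '[-0.016,0,0,0,0,0,0.01,-0.016,0,0,0,0,0,0.01,-0.016,0,0,0,0,0,0.01]' > rows.txt && python3 shift.py rows.txt; python3 st.py
```

```text
t: 19.02
position: [0.5801, -0.1493, 0.0195]
eef_rot: [-2.338, -2.098, -0.0]
ft_force: [0.2, 2.9, -1.9]
grip_width: 0.0235
grasp_force: 30.0
hook in rack -0.19699180238460967 -0.07148499013619951 0.019496567272560356 prong x -0.02699180238460966 tip y -0.04348499013619951 prong z 0.05449656727256036 yaw 1.4627599832964389 ft rack 2.8900821511325265 0.13262745776981413 -1.9027498811159154 19.025
```

```bash
echo '[-0.016,0,0,0,0,0,0.01,-0.016,0,0,0,0,0,0.01]' > rows.txt && python3 shift.py rows.txt; python3 st.py
```

```text
t: 19.27
position: [0.5794, -0.15, 0.0192]
eef_rot: [-2.337, -2.096, -0.001]
ft_force: [0.6, 9.5, -2.4]
grip_width: 0.0238
grasp_force: 30.0
hook in rack -0.1977261158340761 -0.07094098275602204 0.019165718582925664 prong x -0.02772611583407608 tip y -0.04294098275602204 prong z 0.05416571858292567 yaw 1.462047759565515 ft rack 9.472630432592368 0.48104341285509633 -2.3784506484534824 19.275
```

Contact: 9.5 N pull, less about 2.5 N sliding friction, puts about 7 N on the stop. I hold.

```bash
echo '[0,0,0,0,0,0,0.01,0,0,0,0,0,0,0.01]' > rows.txt && python3 shift.py rows.txt; python3 st.py
```

```text
t: 19.52
position: [0.5795, -0.15, 0.0192]
eef_rot: [-2.337, -2.096, -0.001]
ft_force: [0.4, 7.3, -3.0]
grip_width: 0.0238
grasp_force: 30.0
hook in rack -0.19767451565412691 -0.07100524819766384 0.019154170698407434 prong x -0.027674515654126902 tip y -0.04300524819766384 prong z 0.05415417069840744 yaw 1.462330911877711 ft rack 7.259466174875204 0.411890376645057 -2.9736796199601683 19.525
```

Converted, -0.0003 m is -0.0048.

```bash
echo '[-0.0048,0,0,0,0,0,0.01,0,0,0,0,0,0,0.01,0,0,0,0,0,0,0.01,0,0,0,0,0,0,0.01]' > rows.txt && python3 shift.py rows.txt; echo '[0,0,0,0,0,0,0.01,0,0,0,0,0,0,0.01,0,0,0,0,0,0,0.01,0,0,0,0,0,0,0.01,0,0,0,0,0,0,0.01]' > rows.txt && python3 shift.py rows.txt; python3 bx.py t9 | tail -1
```

```text
t: 20.02
position: [0.5795, -0.15, 0.0191]
eef_rot: [-2.337, -2.096, -0.001]
ft_force: [0.3, 7.7, -2.2]
grip_width: 0.0236
grasp_force: 30.0
t: 20.65
position: [0.5794, -0.15, 0.0191]
eef_rot: [-2.337, -2.096, -0.001]
ft_force: [-0.2, 8.5, -3.2]
grip_width: 0.0236
grasp_force: 30.0
241 39 x [0.0009 0.0013 0.0302 0.0981 0.0983] y [-0.1026 -0.0143]
```

```bash
echo '[0.016,0,0,0,0,0,0.01,0.016,0,0,0,0,0,0.01,0.048,0,0,0,0,0,0.01,0.048,0,0,0,0,0,0.01,0.048,0,0,0,0,0,0.01,0,0,0,0,0,0,0.01]' > rows.txt && python3 shift.py rows.txt; python3 st.py
```

```text
t: 21.45
position: [0.5811, -0.1406, 0.0196]
eef_rot: [2.338, 2.098, -0.0]
ft_force: [0.6, 0.2, -2.4]
grip_width: 0.0239
grasp_force: 30.0
hook in rack -0.18824022110772276 -0.07155864428095386 0.019552631066129082 prong x -0.01824022110772275 tip y -0.043558644280953865 prong z 0.054552631066129086 yaw 1.4630699215084637 ft rack 0.28935384005252196 -0.5388512376328825 -2.3793468221781033 21.45
```

```bash
echo '[0,0.08,0,0,0,0,0.01,0,0.16,0,0,0,0,0.01,0,0.16,0,0,0,0,0.01,0,0.176,0,0,0,0,0.01,0,0,0,0,0,0,0.01]' > rows.txt && python3 shift.py rows.txt; python3 st.py; python3 bx.py t10|tail -1
```

```text
t: 22.08
position: [0.6182, -0.1448, 0.0197]
eef_rot: [2.337, 2.098, 0.001]
ft_force: [0.2, -0.2, -2.3]
grip_width: 0.0234
grasp_force: 30.0
hook in rack -0.18829827159119122 -0.10890818106821307 0.01967007534353675 prong x -0.018298271591191212 tip y -0.08090818106821307 prong z 0.05467007534353675 yaw 1.463020792411577 ft rack -0.14022151271299896 -0.20006017483221195 -2.279424300764069 22.075
243 43 x [0.0011 0.0014 0.0374 0.0988 0.0989] y [-0.1025 -0.0142]
```

Converted, -0.04 m is -0.64, -0.03 m is -0.48.

```bash
echo '[-0.32,0,0,0,0,0,0.01,-0.48,0,0,0,0,0,0.01,-0.48,0,0,0,0,0,0.01,0,0,-0.48,0,0,0,0.01,0,0,-0.64,0,0,0,0.01,0,0,-0.48,0,0,0,0.01]' > rows.txt && python3 shift.py rows.txt; echo '[-0.48,-0.192,0,0,0,0,0.01,-0.64,-0.256,0,0,0,0,0.01,-0.64,-0.256,0,0,0,0,0.01,-0.4,-0.176,0,0,0,0,0.01,0,0,0,0,0,0.06,0.01,0,0,0,0,0,0.055,0.01,0,0,0,0,0,0,0.01]' > rows.txt && python3 shift.py rows.txt
python3 - <<'E'
from h import *
s=read_state();M=R.from_rotvec(s['eef_rot']);print(s['position'],M.inv().apply(np.array([.5404,-.3531,-.017])-s['position']),np.arctan2(*M.as_matrix()[[1,0],0]))
E
```

```text
t: 22.88
position: [0.6079, -0.2258, 0.1211]
eef_rot: [2.338, 2.096, 0.0]
ft_force: [-0.0, -0.5, -2.7]
grip_width: 0.0239
grasp_force: 30.0
t: 23.75
position: [0.538, -0.3533, 0.1194]
eef_rot: [-2.455, -1.96, 0.001]
ft_force: [-0.2, 0.3, -3.6]
grip_width: 0.0237
grasp_force: 30.0
[ 0.53795754 -0.3533238   0.11936168] [0.00077938 0.00240317 0.13636034] 1.3473886971095224
```

Converted, 0.04 m is 0.64, 0.03 m is 0.48.

```bash
echo '[0,0.0192,0.48,0,0,0,0.01,0,0.0192,0.64,0,0,0,0.01,0,0,0.48,0,0,0,0.01,0,0,0.32,0,0,0,0.01,0,0,0.128,0,0,0,0.01,0,0,0.048,0,0,0,0.01,0,0,0.032,0,0,0,0.01,0,0,0.016,0,0,0,0.01]' > rows.txt && python3 shift.py rows.txt; echo '[0,0,0.016,0,0,0,0.01,0,0,0.0128,0,0,0,0.01,0,0,0,0,0,0,0.01]' > rows.txt && python3 shift.py rows.txt
```

```text
t: 24.75
position: [0.5421, -0.3535, -0.0134]
eef_rot: [2.453, 1.959, 0.001]
ft_force: [0.1, 0.0, -3.1]
grip_width: 0.0237
grasp_force: 30.0
t: 25.12
position: [0.5413, -0.3529, -0.0163]
eef_rot: [-2.455, -1.96, -0.0]
ft_force: [0.7, -0.0, -2.5]
grip_width: 0.0235
grasp_force: 30.0
```

Converted, 0.0006 m is 0.0096.

```bash
echo '[0,0,0.0096,0,0,0,0.01,0,0,0.0096,0,0,0,0.01,0,0,0,0,0,0,0.01]' > rows.txt && python3 shift.py rows.txt; python3 -c "
from h import *
print(read_state()['position'])"
```

```text
t: 25.5
position: [0.5414, -0.353, -0.017]
eef_rot: [2.455, 1.96, -0.0]
ft_force: [-2.0, 1.6, 2.4]
grip_width: 0.0236
grasp_force: 30.0
[ 0.54138915 -0.35299974 -0.01703442]
```

Touching the mat, so I release and lift clear.

Converted, -0.05 m is -0.8, -0.04 m is -0.64.

```bash
echo '[0,0,0,0,0,0,0.088,0,0,0,0,0,0,0.088,0,0,0,0,0,0,0.088,0,0,0,0,0,0,0.088,0,0,0,0,0,0,0.088,0,0,0,0,0,0,0.088,0,0,0,0,0,0,0.088,0,0,0,0,0,0,0.088]' > rows.txt && python3 shift.py rows.txt; echo '[0,0,-0.16,0,0,0,0.088,0,0,-0.48,0,0,0,0.088,0,0,-0.64,0,0,0,0.088,0,0,-0.8,0,0,0,0.088,0,0,-0.8,0,0,0,0.088,0,0,-0.8,0,0,0,0.088,0,0,0,0,0,0,0.088,0,0,0,0,0,0,0.088]' > rows.txt && python3 shift.py rows.txt
python3 bx.py t11|tail -1
python3 - <<'E'
from h import *
p,im,d=snap('wrist','w11');q=cloud(p,d);h=cv2.cvtColor(im,cv2.COLOR_RGB2HSV)
m=((h[...,0]<8)|(h[...,0]>172))&(h[...,1]>130)&(h[...,2]>80);m[260:]=0
print(m.sum(),np.nanmedian(q[m],0),np.nanpercentile(q[m][:,2],[10,90]))
a=load('top0')[1].astype(int);b=load('t11')[1].astype(int)
g=(abs(a-b).sum(2)>90)
for n,(u,v) in dict(jar=(262,122),oil=(408,242),driver=(315,133),wrench=(351,240),tape=(117,207),can=(158,246),orange=(205,203)).items(): print(n,g[v-18:v+18,u-18:u+18].sum())
E
```

```text
t: 26.5
position: [0.5413, -0.3529, -0.0175]
eef_rot: [-2.455, -1.96, -0.0]
ft_force: [-0.1, -0.6, -0.6]
grip_width: 0.0879
grasp_force: 0.0
t: 27.5
position: [0.5411, -0.3528, 0.2127]
eef_rot: [2.455, 1.96, 0.0]
ft_force: [-0.2, 0.0, -1.2]
grip_width: 0.0882
grasp_force: 0.0
227 38 x [0.0016 0.0018 0.039  0.0987 0.0988] y [-0.1018 -0.0142]
1462 [ 0.54041109 -0.36351165  0.03279045] [0.03126012 0.03377347]
jar 0
oil 342
driver 0
wrench 913
tape 0
can 0
orange 81
```

```bash
python3 -c "
from workcell import r, vision, read_state
print(r.sign_off())"
```

```text
the job is handed in; nothing more can be done
None
```

I pulled the blue bin against the stop with the hook and held it for about 1.4 s at an estimated 5–7 N on the stop. I then unhooked it, laid the tool back on its mat and handed the job in at about 28 s; no verdict was returned. The first grasp closed above the handle because the fingers end about 27 mm short of the reported TCP, so I repeated it lower. I could not check the oil bottle and the wrench in the final picture because it differed there, probably because the arm was in view.

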